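Load the bottle shaker and start it on fast

TASK

Load the bottle shaker and set it going on fast: first stop it by pressing the wide stop key of its control unit fully down so that it latches and the speed key pops up, and leave it stopped while you stand every small blue-capped bottle upright in the shaker's tray, one to a compartment. Then, keeping it level, lower the hold-down plate over the two guide pins until it sits fully home on both shoulders, let go, and last of all press the fast key, the one at the other end of the key bank, until it latches. Do not move the amber bottle, the white box or the beaker.

Things in the scene. Friction and masses are not known exactly. Their poses are not given: they have to be found in the camera images.
- k_stop (a joint): The wide stop key (48 mm along the bank, 40 mm across) at one end of the key bank of the shaker's control unit, a grey box 200 x 100 x 45 mm standing on the bench. Value: how far the key is down, in m: 0 is fully up, 0.008 fully down (latched). The three keys are interlocked: exactly one is latched down; pressing another from above to its bottom (about 6 N to start it, it snaps over past half way) latches that one and the one that was down pops up.
- k_slow (a joint): The slow-speed key, next to the stop key, in the middle of the bank, one of two alike (28 mm along the bank, 40 mm across); same values as k_stop. At the start one of the two speed keys is latched.
- k_fast (a joint): The fast-speed key, at the far end of the bank from the stop key; same size and values.
- k_stop_top (a point): Centre of the top face of the stop key; it moves with the key: 61 mm above the bench when up, 53 mm when latched. z is up, y runs along the bank from the fast key towards the stop key, x across it. Key centres lie at y = 56 (stop), 0 (slow) and -56 mm (fast) from the unit's middle.
- k_slow_top (a point): Centre of the top face of the slow key, same axes.
- k_fast_top (a point): Centre of the top face of the fast key, same axes.
- tray (a point): Centre of the shaker's tray floor, about 60 mm above the bench. The shaker is a fixed low white machine, 200 (x) x 310 (y) x 60 mm; its tray is open above with six compartments, two across x and three along y, centred at x = -40 or 40 and y = -72, 0 or 72 mm from here, each about 77 x 67 mm inside, parted by bars 12 mm high; the outer rim is 18 mm high. z is up.
- seat (a point): Midpoint between the shoulders of the two guide posts, 106 mm above the tray floor, same axes as tray. The posts stand at y = -130 and 130 mm, x = 0: 22 mm thick up to the shoulder, and from there a 12 mm pin, straight for 30 mm and then a 10 mm cone at the tip (top 40 mm above the shoulder). The hold-down plate rests on the two shoulders, 6 mm clear of the bottle tops.
- plate_under (a point): Centre of the underside of the hold-down plate: loose aluminium plate 120 (x) x 300 (y) x 8 mm, 0.3 to 0.5 kg, with two 15 mm through-holes at y = -130 and 130 mm, x = 0; it lies flat on the bench at the start. z is up, y along the plate; either end may go to either pin.
- plate_grip (a point): Grip point of the plate: centre of the black block handle on its top, 34 mm above the underside; the block is 16 mm thick (plate's x), 80 mm long (y) and reaches from 8 to 48 mm above the underside.
- plate: The hold-down plate itself, origin and axes as plate_under.
- amber: Bystander: large amber bottle with a black cap, 86 mm wide, 190 mm high; origin under its centre.
- tip_box: Bystander: white divided open box 80 x 130 x 60 mm; origin under its centre.
- beaker: Bystander: glass beaker, 72 mm wide, 90 mm high; origin under its centre.
- b0_mid (a point): Small clear glass bottle with a blue screw cap and white label, standing on the bench, 0.2 kg: 56 mm wide, 100 mm high; this point is its centre, half-way up; z points to its cap. The cap is 44 mm wide and 24 mm high, its middle 38 mm above this point; the glass is full width up to 62 mm above the bottom and narrows to 33 mm below the cap. All such bottles are alike; three to five of the six are present.
- b1_mid (a point): Small clear glass bottle with a blue screw cap and white label, standing on the bench, 0.2 kg: 56 mm wide, 100 mm high; this point is its centre, half-way up; z points to its cap. The cap is 44 mm wide and 24 mm high, its middle 38 mm above this point; the glass is full width up to 62 mm above the bottom and narrows to 33 mm below the cap. All such bottles are alike; three to five of the six are present.
- b2_mid (a point): Small clear glass bottle with a blue screw cap and white label, standing on the bench, 0.2 kg: 56 mm wide, 100 mm high; this point is its centre, half-way up; z points to its cap. The cap is 44 mm wide and 24 mm high, its middle 38 mm above this point; the glass is full width up to 62 mm above the bottom and narrows to 33 mm below the cap. All such bottles are alike; three to five of the six are present.
- b3_mid (a point): Small clear glass bottle with a blue screw cap and white label, standing on the bench, 0.2 kg: 56 mm wide, 100 mm high; this point is its centre, half-way up; z points to its cap. The cap is 44 mm wide and 24 mm high, its middle 38 mm above this point; the glass is full width up to 62 mm above the bottom and narrows to 33 mm below the cap. All such bottles are alike; three to five of the six are present.
- b4_mid (a point): Small clear glass bottle with a blue screw cap and white label, standing on the bench, 0.2 kg: 56 mm wide, 100 mm high; this point is its centre, half-way up; z points to its cap. The cap is 44 mm wide and 24 mm high, its middle 38 mm above this point; the glass is full width up to 62 mm above the bottom and narrows to 33 mm below the cap. All such bottles are alike; three to five of the six are present.
- b5_mid (a point): Small clear glass bottle with a blue screw cap and white label, standing on the bench, 0.2 kg: 56 mm wide, 100 mm high; this point is its centre, half-way up; z points to its cap. The cap is 44 mm wide and 24 mm high, its middle 38 mm above this point; the glass is full width up to 62 mm above the bottom and narrows to 33 mm below the cap. All such bottles are alike; three to five of the six are present.
Not all that is in view belongs to the job. What is shaped like the part that bears b4_mid but pink or red is not meant.

How it is judged:
By the outcome, as a careful person would: the job done as asked, in the order asked, and still so for the second after the job is handed in, with the robot touching nothing.
Of b0, b1, b2, b3, b4, b5 only 3 to 5 are there at a start; the rules pass over those that are not, and their reading is None.
At some moment in a run one of b0, b1, b2, b3, b4, b5 may be knocked a few centimetres aside while the robot is not near it.
It also fails if it takes over 210 s, if anything falls off the work surface, if the arm or the gripper's body presses on something with over 40 N, if the wrist force passes 120 N, or if a joint passes its speed limit or range.

ROBOT

A 6-joint arm with a two-finger parallel gripper is mounted at the origin on the work surface. World frame = base frame: x ahead of the robot, y to its left, z up, the work surface at z = 0. Lengths are in m, angles in rad, forces in N, time in s.
With the tool pointing down it reaches from about 0.275 to 0.875 m from the base axis. Payload 12.5 kg.
Tool frame: the origin (TCP) lies midway between the tips of the shut fingers; the grasp point (between the pads) lies 19 mm behind it; z points along the fingers, y is the direction in which the jaws open and shut (so a half turn about z gives the same grasp; the last joint's range is limited). The gripper opens to 85 mm and grips with 20 to 120 N. Pads are 22 mm wide; open, the fingers measure 114 mm over their backs; the gripper's body (76 mm by 85 mm) begins 54 mm behind the grasp point. The pads swing forward as they close: fully open they stand 13 mm farther back than shut.
Start: joints at [1.043, 0.351, 1.652, -0, 1.139, -0.085], TCP at [0.236, 0.497, 0.231] pointing down, gripper open.
Joint ranges: [-2.75, 2.75], [-0.79, 2.1], [0.01, 2.65], [-1.57, 4.71], [0.07, 3.14], [-2.87, 2.87]. Speed limits (rad/s): [2.22, 2.22, 2.79, 3.14, 3.14, 3.14].

INTERFACE

Orientations are given as a rotation vector (axis times angle).
In Python, from bench import read_state, vision, workorder gives the robot as it stands.
- The arm moves only by the tool play_rows, never from a script. Its argument "motion" is a list of rows, each a list of 3 entries, a list of its own where there are three numbers: the opening in per cent of the stroke, from 0 (shut) to 100 (fully open), then the shift along the tool's x, y, z in cm, then the turn, a rotation vector about the tool's x, y, z in rad. A call has 1 to 8 rows; each row shifts and turns the pose as measured when the row begins, along the tool's axes as they then stand; what a row does not reach is not made up. A row lasts 1/8 s, in which the tool goes at most 62.5 mm and 10.7 degrees, less where a joint would pass 70% of its speed; a pose out of reach is approached as far as the arm can. A call with a gripper value outside its range is refused whole. The fingers move at their own pace and stop on an object; "force" is the grip in N (left out, the last holds). Time passes only in rows, so rows that do not move let the fingers close. It gives the time, the measured TCP pose, the force and the opening at its end, in the units of the state.
- read_state(): the state, without advancing time (a new reading comes with each control period).
- vision.get_image(name): name is "scene" or "top" or "wrist"; returns the picture (400x640x3 uint8, red, green, blue); there is no depth.
- vision.camera_info(name): a dict with "K" (3x3 intrinsics, pixels), "R" (3x3) and "t" (3): a world point X has camera coordinates R X + t. Camera axes: x right, y down, z forward; pixel columns grow to the right and rows downward; lengths in m; the calibration is good to about 2 mm. A picture is of the moment at which its call begins: read the wrist's pose just before it. camera_info takes no time and is no camera call; for the wrist camera it gives the pose at the moment of the call.
- workorder.finish_job(): hands the job in, once; it reports no verdict.
Trained networks look in the newest picture that a camera, given by its name, has taken for a name from the list of things; names that differ only in an ending like _2 or _b are one class to them, and where a whole thing is asked for, a point or a joint stands for the part that bears it (a point fixed in the world has none). Each returns a list of dicts, best first, with "p" (0 to 1); they miss things now and then, are a little off and sometimes report something else, mostly with a low value. They report only what shows in the picture. A call takes as long as a camera call. They do not tell look-alikes from the thing itself.
- vision.find_in(camera, label): "location" ([x, y, z] in m, in world coordinates, good to about 4 mm: the middle of the surface that is visible of it).
- vision.trace(camera, label): "mask" (400x640 bool, what is visible of it).
- vision.landmark_of(camera, label): "location" ([x, y, z] in m, in world coordinates, good to about 4 mm: a listed point, or the origin of a listed thing).
The state is a dict: "time": time; "joint_pos": joint angles; "qd": joint speeds; "effort": joint torques, N m; "tcp_pos": TCP position; "tcp_rot": TCP orientation; "contact_force": force on the tool from outside, world axes, zero at the start; "ft_torque": the same for the moment, N m; "grip_width": opening from 0.0 (shut) to 1.0 (fully open).
Only numpy, scipy, OpenCV 4.12 (cv2) and the standard library are available. Lean on these libraries where they do the work, as an engineer would, in place of code of your own. Each camera call takes 0.05 s, during which the arm holds its last target. There are 200 camera calls.

## Working session

There is one attempt and no reset: what is moved stays moved. The work goes in short steps, Python scripts to look and compute and a tool call to move; the robot and the scene stay as the last step left them, time stands still between calls to the robot, and variables do not carry over. Pictures are saved under pics/ and viewed, about 12 in all and at most 16, crops included, and the job is handed in when it is done.

Besides the shell and the picture viewer there is one more tool, called after ">>>" by a JSON object that holds its "api" and its "payload". play_rows: Moves the arm, as the interface text tells. Its arguments: {"type":"object","properties":{"motion":{"type":"array"},"force":{"type":"number"}},"required":["motion"]}

```bash
mkdir -p pics; ls; python3 - <<'E'
from bench import read_state, vision, workorder
import cv2
s=read_state(); print(s)
for c in ["top","scene"]:
    im=vision.get_image(c); cv2.imwrite(f"pics/{c}0.png",im[:,:,::-1])
    i=vision.camera_info(c); print(c,i)
    for l in ["k_stop_top","k_slow_top","k_fast_top","tray","seat","plate_under","plate_grip","amber","tip_box","beaker","b0_mid"]:
        print(c,l,[(round(d['p'],2),[round(float(x),3) for x in d['location']]) for d in vision.landmark_of(c,l)][:8])
E
```

```text
pics
{'time': 0.0, 'joint_pos': array([ 1.04339947e+00,  3.51222035e-01,  1.65243120e+00, -3.21653378e-05,
        1.13909074e+00, -8.45764588e-02]), 'qd': array([-0.00048145, -0.00056425,  0.00011112, -0.00031334, -0.00076216,
        0.00103571]), 'effort': array([ 1.09088636e-03, -5.06104732e+01, -2.91402447e+01, -4.16601017e-05,
        4.50392705e-03,  7.74785889e-06]), 'tcp_pos': array([0.23547378, 0.49667601, 0.23076349]), 'tcp_rot': array([-6.89820585e-01, -3.06459539e+00,  1.73813262e-03]), 'contact_force': array([ 0.22024809, -0.84168468,  0.32037208]), 'ft_torque': array([-0.00137107, -0.04564353, -0.00887861]), 'grip_width': 0.9980194584871122}
top {'K': array([[415.57509795,   0.        , 318.00315875],
       [  0.        , 415.57509795, 193.45910547],
       [  0.        ,   0.        ,   1.        ]]), 'R': array([[ 0.01926361, -0.99972908, -0.01306409],
       [-0.99867814, -0.01861729, -0.04790997],
       [ 0.04765377,  0.01396974, -0.99876622]]), 't': array([-0.08277957,  0.59064603,  1.03499001])}
top k_stop_top [(0.9, [0.486, -0.434, 0.063]), (0.64, [0.501, 0.30
[... 921 characters left out ...]
3]]), 't': array([ 0.24072066, -0.29488182,  1.65409321])}
scene k_stop_top [(0.65, [0.478, -0.428, 0.061]), (0.24, [0.815, 0.019, 0.0])]
scene k_slow_top [(0.42, [0.487, -0.376, 0.061])]
scene k_fast_top [(0.72, [0.765, 0.189, 0.003]), (0.52, [0.487, -0.318, 0.052])]
scene tray [(0.7, [0.498, 0.299, 0.061]), (0.23, [0.484, -0.379, 0.059])]
scene seat [(0.58, [0.503, 0.298, 0.168])]
scene plate_under [(0.87, [0.659, -0.104, -0.0])]
scene plate_grip [(0.69, [0.664, -0.11, 0.033]), (0.19, [0.658, -0.102, -0.003])]
scene amber [(0.94, [0.768, 0.188, -0.002])]
scene tip_box [(0.6, [0.813, 0.02, 0.002]), (0.35, [0.661, -0.102, -0.001])]
scene beaker [(0.86, [0.695, -0.363, -0.0])]
scene b0_mid []
```

View pics/top0.png

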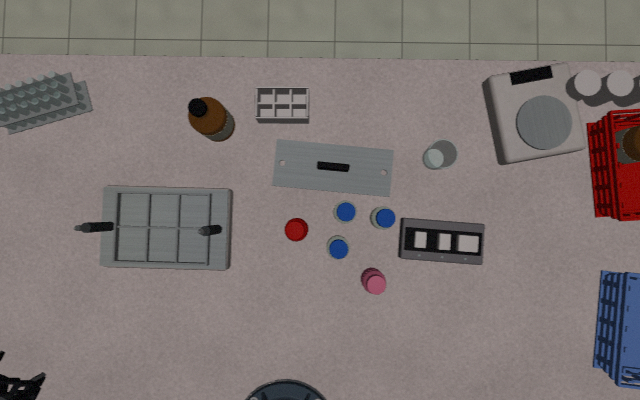

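View pics/scene0.png

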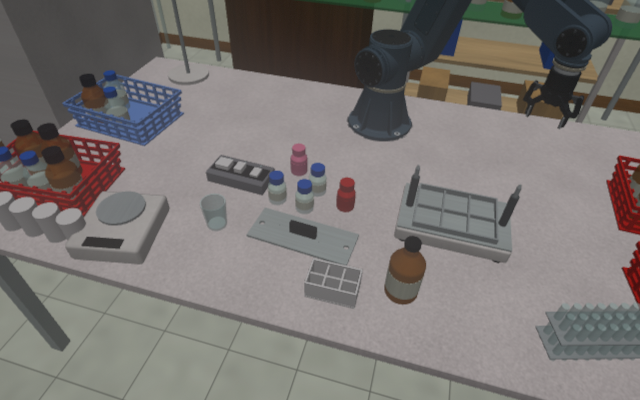

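The top view shows the following:
- Blue-capped bottles at px (346,211), (338,247) and (385,217). The look-alikes are red at (296,229) and pink at (374,281).
- The key unit at (442,241), with the wide stop key at (468,244) and the fast key at (420,240). No other wide key could be confused with it.
- The plate at (333,167) and the tray at (165,228).

Next I'll measure these and check one close crop.

```bash
cat > h.py <<'E'
from bench import read_state, vision, workorder
import numpy as np, cv2
from scipy.spatial.transform import Rotation as Rot
def ray(cam,px,z,info=None):
    i=info or vision.camera_info(cam); R,t=i["R"],i["t"]
    d=R.T@np.linalg.inv(i["K"])@np.array([px[0],px[1],1.]); c=-R.T@t
    return c+d*(z-c[2])/d[2]
def proj(cam,X,info=None):
    i=info or vision.camera_info(cam); p=i["K"]@(i["R"]@np.array(X)+i["t"]); return p[:2]/p[2]
def blobs(m,amin=30):
    n,_,st,c=cv2.connectedComponentsWithStats(m.astype(np.uint8)); return [(c[k],st[k]) for k in range(1,n) if st[k][4]>=amin]
def caps(cam,im=None,z=0.1):
    if im is None: im=vision.get_image(cam)
    h=cv2.cvtColor(im,cv2.COLOR_RGB2HSV)
    m=(h[...,0]>100)&(h[...,0]<125)&(h[...,1]>170)&(h[...,2]>90)
    return [(np.round(ray(cam,c,z),4),c.round(1),s[4]) for c,s in blobs(m,60)]
def go(p,yaw):
    """Shift (cm, tool axes) and turn (rotvec tool) from now to TCP p, pointing down, with tool y at yaw (mod pi)"""
    s=read_state(); R=Rot.from_rotvec(s["tcp_rot"]); M=R.as_matrix()
    best=None
    for k in (0,1):
        y=np.array([np.cos(yaw+k*np.pi),np.sin(yaw+k*np.pi),0]); z=np.array([0,0,-1.]); x=np.cross(y,z)
        T=Rot.from_matrix(np.c_[x,y,z]); w=(R.inv()*T).as_rotvec()
        if best is None or np.linalg.norm(w)<np.linalg.norm(best): best=w
    d=M.T@(np.array(p)-s["tcp_pos"])*100
    print("shift",d.round(2),"turn",best.round(4),"| tcp",s["tcp_pos"].round(4),"F",s["contact_force"].round(1),"q6",s["joint_pos"][5].round(2),"g",round(s["grip_width"],3),"t",round(s["time"],2))
E
python3 - <<'E'
from h import *
im=vision.get_image("top")
for c in caps("top",im): print(c)
print("red", [ray("top",p,.1).round(3) for p in [(296,229),(374,281)]])
g=im.astype(int).sum(2)
# white keys
h=cv2.cvtColor(im,cv2.COLOR_RGB2HSV)
m=np.zeros(g.shape,bool); m[222:262,402:484]=True
for c,s in blobs(m&(g>520),30): print("key",c.round(1),s,ray("top",c,.06).round(4))
for l in ["k_stop","plate"]:
    pass
def pl(x0,y0,x1,y1,k=6): return cv2.resize(im[y0:y1,x0:x1],None,fx=k,fy=k,interpolation=cv2.INTER_CUBIC)
cv2.imwrite("pics/crop1.png",pl(270,135,400,225)[:,:,::-1])
cv2.imwrite("pics/crop2.png",pl(70,180,240,275,4)[:,:,::-1])
cv2.imwrite("pics/crop3.png",cv2.resize(im[205:295,320:490],None,fx=4.5,fy=4.5,interpolation=cv2.INTER_CUBIC)[:,:,::-1])
E
```

```text
(array([ 0.5475, -0.137 ,  0.1   ]), array([345.5, 211.5]), np.int32(254))
(array([ 0.5353, -0.2292,  0.1   ]), array([385.5, 217.6]), np.int32(254))
(array([ 0.4615, -0.1217,  0.1   ]), array([338.2, 248.8]), np.int32(253))
red [array([ 0.505, -0.024,  0.1  ]), array([ 0.39 , -0.205,  0.1  ])]
```

View pics/crop1.png

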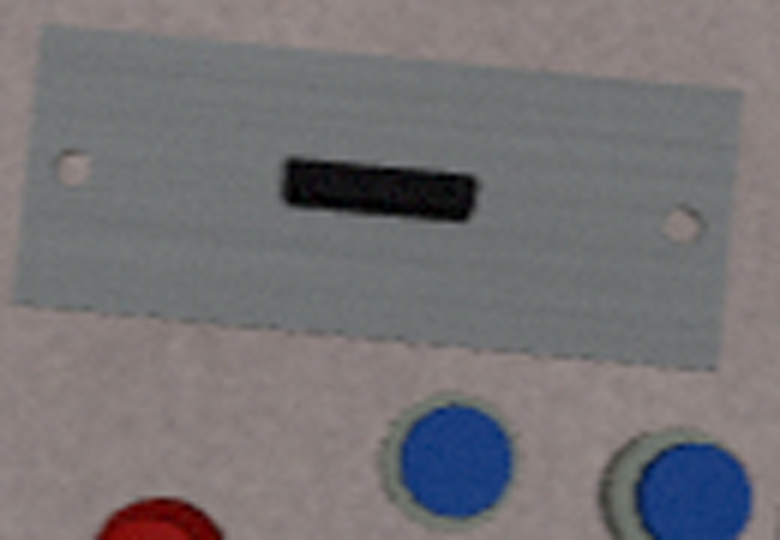

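View pics/crop2.png

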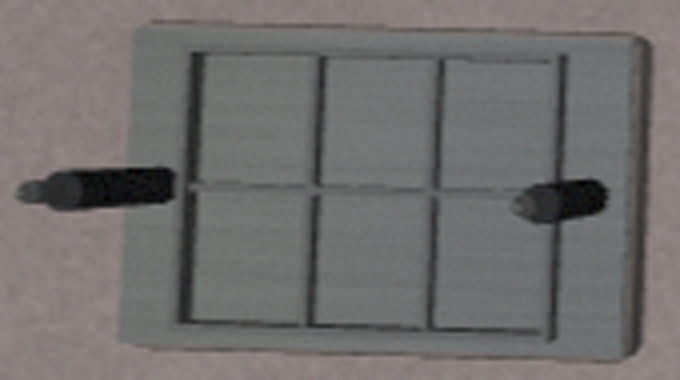

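View pics/crop3.png

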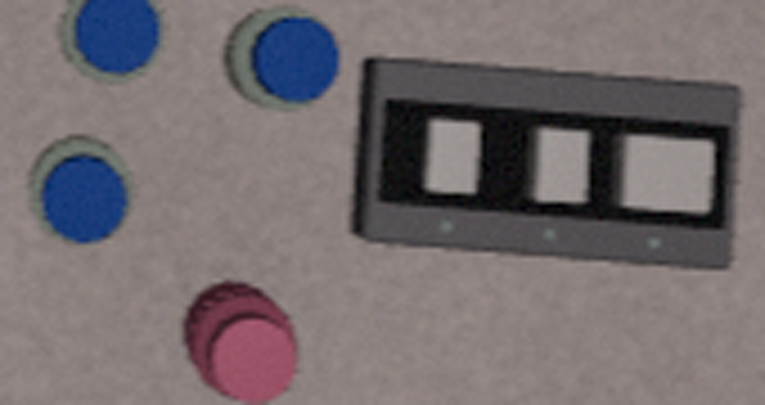

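Pictures viewed so far: 5. The crops show:
- Exactly three blue caps, well apart from the pink one.
- The plate lying flat, with its holes at about (282,163) and (384,172.5).
- Pin tips at about (75.5,227.5) and (199.5,231).
- The fast key at (421,240) looks latched, and the stop key is at (468,244).

```bash
python3 - <<'E'
from h import *
r=lambda p,z:ray("top",p,z)
ks=r((468.4,243.9),.061);kl=r((444.7,241.9),.061);kf=r((420.9,239.9),.055)
print("keys",ks,kl,kf,np.linalg.norm(ks-kl),np.linalg.norm(kl-kf))
h1=r((282.2,163),.006);h2=r((384,172.5),.006);hd=r((333.5,166.5),.048)
print("holes",h1,h2,np.linalg.norm(h1-h2),(h1+h2)/2,hd,"yaw",np.arctan2(*(h1-h2)[[1,0]]))
t1=r((75.5,227.5),.206);t2=r((199.5,230.8),.206)
print("pins",t1,t2,np.linalg.norm(t1-t2),(t1+t2)/2,"yaw",np.arctan2(*(t1-t2)[[1,0]]))
print(Rot.from_rotvec(read_state()["tcp_rot"]).as_matrix().round(2))
go([ks[0],ks[1],.12],np.arctan2(*(kf-ks)[[1,0]]))
E
```

```text
keys [ 0.47616718 -0.43305838  0.061     ] [ 0.4797801  -0.37676635  0.061     ] [ 0.48304275 -0.32153077  0.055     ] 0.056407848921747474 0.05565621187898926
holes [0.66861952 0.02145024 0.006     ] [ 0.64893959 -0.23821764  0.006     ] 0.26041256961146053 [ 0.65877955 -0.1083837   0.006     ] [ 0.65720351 -0.1086944   0.048     ] yaw 1.4951520828510023
pins [0.50313966 0.42569226 0.206     ] [0.50143961 0.16818099 0.206     ] 0.25751687830982584 [0.50228963 0.29693663 0.206     ] yaw 1.5641945786943658
[[-0.9   0.43  0.  ]
 [ 0.43  0.9   0.  ]
 [-0.    0.   -1.  ]]
shift [-61.58 -73.72  11.13] turn [ 0.      0.     -0.3813] | tcp [0.2356 0.497  0.2313] F [-0.9 -0.   0.3] q6 -0.08 g 1.001 t 1.25
```

>>> {"api": "play_rows", "payload": {"motion": [[0, [-3.85, -4.6, 0], [0, 0, 0]], [0, [-3.85, -4.6, 0], [0, 0, 0]], [0, [-3.85, -4.6, 0], [0, 0, 0]], [0, [-3.85, -4.6, 0], [0, 0, 0]], [0, [-3.85, -4.6, 0], [0, 0, 0]], [0, [-3.85, -4.6, 0], [0, 0, 0]], [0, [-3.85, -4.6, 0], [0, 0, 0]], [0, [-3.85, -4.6, 0], [0, 0, 0]]], "force": 60}}

```text
time: 2.25
tcp_pos: [0.3595, 0.0222, 0.232]
tcp_rot: [0.678, 3.062, 0.005]
contact_force: [0.8, 1.8, -0.2]
grip_width: -0.004
```

>>> {"api": "play_rows", "payload": {"motion": [[0, [-3.85, -4.6, 0], [0, 0, 0]], [0, [-3.85, -4.6, 0], [0, 0, 0]], [0, [-3.85, -4.6, 0], [0, 0, 0]], [0, [-3.85, -4.6, 0], [0, 0, 0]], [0, [-3.85, -4.6, 0], [0, 0, 0]], [0, [-3.85, -4.6, 0], [0, 0, 0]], [0, [-3.85, -4.6, 0], [0, 0, 0]], [0, [0, 0, 0], [0, 0, 0]]]}}

```text
time: 3.25
tcp_pos: [0.4688, -0.4024, 0.2329]
tcp_rot: [0.685, 3.055, 0.004]
contact_force: [-0.3, -0.1, -0.3]
grip_width: 0.004
```

```bash
python3 -c "
from h import *
go([.4762,-.433,.075],1.507)"
```

```text
shift [-1.83 -2.53 15.8 ] turn [ 0.003   0.0105 -0.3775] | tcp [ 0.4688 -0.4024  0.2329] F [-0.3 -0.1 -0.3] q6 -1.92 g 0.004 t 3.25
```

>>> {"api": "play_rows", "payload": {"motion": [[0, [-1.83, -2.53, 4], [0.003, 0.01, 0]], [0, [0, 0, 6], [0, 0, 0]], [0, [0, 0, 5], [0, 0, 0]], [0, [0, 0, 0], [0, 0, 0]]]}}

```text
time: 3.75
tcp_pos: [0.4756, -0.432, 0.0806]
tcp_rot: [0.686, 3.064, 0.002]
contact_force: [-0.1, -0.6, 0.7]
grip_width: -0.002
```

```bash
python3 -c "
from h import *
go([.4762,-.433,.0525],1.507)"
```

```text
shift [-0.09 -0.08  2.81] turn [ 0.0016  0.0013 -0.3768] | tcp [ 0.4756 -0.432   0.0806] F [-0.1 -0.6  0.7] q6 -1.94 g -0.002 t 3.75
```

>>> {"api": "play_rows", "payload": {"motion": [[0, [-0.09, -0.08, 1.2], [0, 0, 0]], [0, [0, 0, 0.8], [0, 0, 0]], [0, [0, 0, 0.5], [0, 0, 0]], [0, [0, 0, 0.4], [0, 0, 0]], [0, [0, 0, 0.2], [0, 0, 0]]]}}

```text
time: 4.38
tcp_pos: [0.4787, -0.4346, 0.0549]
tcp_rot: [0.683, 3.058, -0.005]
contact_force: [-0.1, -0.1, 0.9]
grip_width: -0.002
```

>>> {"api": "play_rows", "payload": {"motion": [[0, [0, 0, 0.2], [0, 0, 0]], [0, [0, 0, 0.2], [0, 0, 0]], [0, [0, 0, 0.1], [0, 0, 0]]]}}

```text
time: 4.75
tcp_pos: [0.4789, -0.4348, 0.053]
tcp_rot: [0.683, 3.057, -0.006]
contact_force: [-3.1, 3.6, 9.1]
grip_width: 0.005
```

>>> {"api": "play_rows", "payload": {"motion": [[0, [0, 0, -4], [0, 0, 0]], [70, [0, 0, -5], [0, 0, 0.16]], [70, [0, 0, -5], [0, 0, 0.16]], [70, [0, 0, 0], [0, 0, 0.17]], [70, [0, 0, 0], [0, 0, 0.17]], [70, [0, 0, 0], [0, 0, 0.17]], [70, [0, 0, 0], [0, 0, 0.17]], [70, [0, 0, 0], [0, 0, 0.1]]]}}

```text
time: 5.75
tcp_pos: [0.4782, -0.4345, 0.1983]
tcp_rot: [2.218, 2.208, 0.003]
contact_force: [-0.2, 0.2, 0.1]
grip_width: 0.706
```

```bash
python3 - <<'E'
from h import *
go([.5353,-.2292,.15],0)
im=vision.get_image("scene"); cv2.imwrite("pics/s2.png",cv2.resize(im[130:270,180:400],None,fx=3.5,fy=3.5,interpolation=cv2.INTER_CUBIC)[:,:,::-1])
E
```

```text
shift [20.59  5.57  4.74] turn [ 0.0098  0.0072 -0.0048] | tcp [ 0.4782 -0.4345  0.1983] F [-0.2  0.2  0.1] q6 -0.81 g 0.706 t 5.75
```

View pics/s2.png

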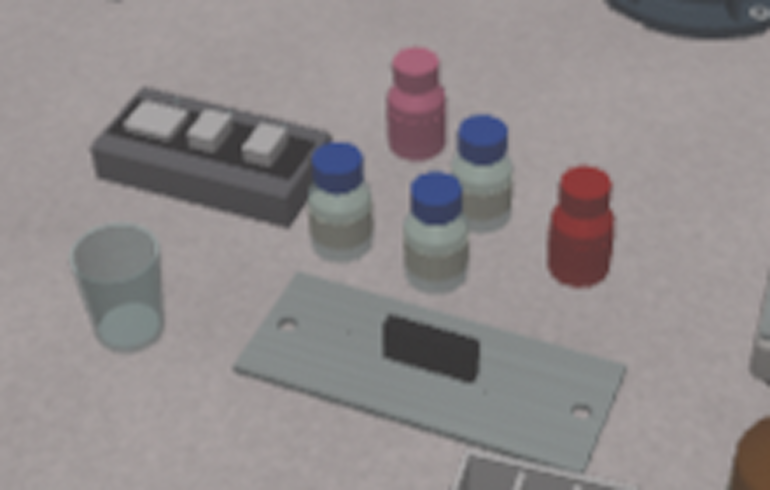

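The scene crop shows the stop key down and the fast key popped up. Now the first bottle.

>>> {"api": "play_rows", "payload": {"motion": [[70, [5.3, 1.4, 0], [0.01, 0.007, 0]], [70, [5.3, 1.4, 0], [0, 0, 0]], [70, [5.3, 1.4, 0], [0, 0, 0]], [70, [4.7, 1.3, 2], [0, 0, 0]], [70, [0, 0, 2], [0, 0, 0]], [70, [0, 0, 0], [0, 0, 0]]]}}

```text
time: 6.55
tcp_pos: [0.5366, -0.2233, 0.1573]
tcp_rot: [2.219, 2.221, 0.001]
contact_force: [0.3, -0.7, 0.1]
grip_width: 0.699
```

```bash
python3 -c "
from h import *
go([.5353,-.2292,.070],0)
print(caps('top'))"
```

```text
shift [-0.58 -0.15  8.73] turn [0.0021 0.0012 0.0007] | tcp [ 0.5366 -0.2233  0.1573] F [ 0.3 -0.7  0.1] q6 -0.47 g 0.699 t 6.55
[(array([ 0.5475, -0.1371,  0.1   ]), array([345.5, 211.5]), np.int32(253)), (array([ 0.4617, -0.1217,  0.1   ]), array([338.2, 248.7]), np.int32(254))]
```

>>> {"api": "play_rows", "payload": {"motion": [[70, [-0.55, -0.15, 3], [0, 0, 0]], [70, [0, 0, 3], [0, 0, 0]], [70, [0, 0, 2], [0, 0, 0]], [70, [0, 0, 0.5], [0, 0, 0]], [70, [0, 0, 0], [0, 0, 0]]]}}

```text
time: 7.22
tcp_pos: [0.5383, -0.234, 0.0765]
tcp_rot: [2.214, 2.212, 0.006]
contact_force: [-0.5, -0.3, 0.3]
grip_width: 0.696
```

```bash
python3 -c "
from h import *
go([.5353,-.2292,.070],0)"
```

```text
shift [ 0.48 -0.31  0.64] turn [ 0.0111  0.0059 -0.0006] | tcp [ 0.5383 -0.234   0.0765] F [-0.5 -0.3  0.3] q6 -0.49 g 0.696 t 7.22
```

>>> {"api": "play_rows", "payload": {"motion": [[70, [0.48, -0.31, 0.55], [0.011, 0.006, 0]], [70, [0, 0, 0], [0, 0, 0]], [0, [0, 0, 0], [0, 0, 0]], [0, [0, 0, 0], [0, 0, 0]], [0, [0, 0, 0], [0, 0, 0]], [0, [0, 0, 0], [0, 0, 0]]], "force": 40}}

```text
time: 7.98
tcp_pos: [0.5361, -0.2295, 0.073]
tcp_rot: [2.22, 2.219, 0.002]
contact_force: [1.0, 0.7, -0.0]
grip_width: 0.502
```

>>> {"api": "play_rows", "payload": {"motion": [[0, [0, 0, -3], [0, 0, 0]], [0, [0, 0, -4], [0, 0, 0]], [0, [0, 0, -5], [0, 0, 0]], [0, [0, 0, -5], [0, 0, 0]], [0, [0, 0, -5], [0, 0, 0]], [0, [0, 0, -4], [0, 0, 0]], [0, [0, 0, 0], [0, 0, 0]]]}}

```text
time: 8.85
tcp_pos: [0.5343, -0.2288, 0.339]
tcp_rot: [-2.22, -2.219, 0.001]
contact_force: [0.2, -0.8, -2.0]
grip_width: 0.503
```

```bash
cat >> h.py <<'E'
C=np.array([.5023,.2969]); U=np.array([.0066,1.]); V=np.array([1.,-.0066])  # tray centre, axes along y and x
def comp(i,j): return C+i*.04*V+j*.072*U
E
python3 -c "
from h import *
p=comp(1,-1); print(p); go([*p,.30],-.0066)"
```

```text
[0.5418248 0.224636 ]
shift [45.33  0.73  3.96] turn [-0.0022 -0.0014  0.0061] | tcp [ 0.5343 -0.2288  0.339 ] F [ 0.2 -0.8 -2. ] q6 -0.48 g 0.503 t 8.85
```

>>> {"api": "play_rows", "payload": {"motion": [[0, [3, 0.1, 0], [0, 0, 0]], [0, [5, 0.1, 0], [0, 0, 0]], [0, [6, 0.1, 0], [0, 0, 0]], [0, [6, 0.1, 0], [0, 0, 0]], [0, [6, 0.1, 0], [0, 0, 0]], [0, [6, 0.1, 0], [0, 0, 0]], [0, [5, 0.1, 0], [0, 0, 0]], [0, [4, 0, 0], [0, 0, 0]]]}}

```text
time: 9.85
tcp_pos: [0.538, 0.1915, 0.3263]
tcp_rot: [-2.217, -2.203, 0.02]
contact_force: [0.6, -0.2, -2.5]
grip_width: 0.5
```

```bash
python3 -c "
from h import *
p=comp(1,-1); go([*p,.18],-.0066)"
```

```text
shift [ 3.29  0.67 14.63] turn [-0.0205 -0.0022  0.0007] | tcp [0.538  0.1915 0.3263] F [ 0.6 -0.2 -2.5] q6 0.26 g 0.5 t 9.85
```

>>> {"api": "play_rows", "payload": {"motion": [[0, [3.0, 0.6, 0], [-0.02, 0, 0]], [0, [0, 0, 0], [0, 0, 0]], [0, [0, 0, 3], [0, 0, 0]], [0, [0, 0, 4], [0, 0, 0]], [0, [0, 0, 4], [0, 0, 0]], [0, [0, 0, 2], [0, 0, 0]], [0, [0, 0, 0], [0, 0, 0]]]}}

```text
time: 10.72
tcp_pos: [0.539, 0.2202, 0.1831]
tcp_rot: [-2.22, -2.211, 0.019]
contact_force: [-0.7, -0.4, -1.8]
grip_width: 0.501
```

```bash
python3 -c "
from h import *
p=comp(1,-1); go([*p,.134],-.0066)"
```

```text
shift [0.46 0.35 4.9 ] turn [-0.0143  0.0029  0.0023] | tcp [0.539  0.2202 0.1831] F [-0.7 -0.4 -1.8] q6 0.31 g 0.501 t 10.72
```

>>> {"api": "play_rows", "payload": {"motion": [[0, [0.5, 0.4, 0], [-0.014, 0.003, 0]], [0, [0, 0, 1.5], [0, 0, 0]], [0, [0, 0, 1.5], [0, 0, 0]], [0, [0, 0, 1], [0, 0, 0]], [0, [0, 0, 0.3], [0, 0, 0]], [0, [0, 0, 0], [0, 0, 0]]]}}

```text
time: 11.48
tcp_pos: [0.544, 0.2251, 0.1385]
tcp_rot: [2.226, 2.215, 0.004]
contact_force: [0.6, -0.6, -0.9]
grip_width: 0.502
```

```bash
python3 -c "
from h import *
p=comp(1,-1); go([*p,.133],-.0066)"
```

```text
shift [-0.05 -0.21  0.55] turn [ 0.0024 -0.0009  0.0018] | tcp [0.544  0.2251 0.1385] F [ 0.6 -0.6 -0.9] q6 0.32 g 0.502 t 11.47
```

>>> {"api": "play_rows", "payload": {"motion": [[0, [0, -0.2, 0.4], [0, 0, 0]], [0, [0, 0, 0.1], [0, 0, 0]], [0, [0, 0, 0.1], [0, 0, 0]]]}}

```text
time: 11.85
tcp_pos: [0.5422, 0.2253, 0.133]
tcp_rot: [2.225, 2.215, 0.006]
contact_force: [-0.1, -0.4, 6.0]
grip_width: 0.502
```

>>> {"api": "play_rows", "payload": {"motion": [[68, [0, 0, 0], [0, 0, 0]], [68, [0, 0, 0], [0, 0, 0]], [68, [0, 0, -1], [0, 0, 0]], [68, [0, 0, -4], [0, 0, 0]], [68, [0, 0, -6], [0, 0, 0]], [68, [-3, 0, -2], [0, 0, 0]], [68, [-6, 0, 0], [0, 0, 0]], [68, [-6, 0, 0], [0, 0, 0]]]}}

```text
time: 12.85
tcp_pos: [0.5418, 0.0745, 0.2723]
tcp_rot: [2.216, 2.219, 0.014]
contact_force: [1.3, 0.9, 0.5]
grip_width: 0.681
```

>>> {"api": "play_rows", "payload": {"motion": [[68, [-6, 0, 0], [0, 0, 0]], [68, [-6, 0, 0], [0, 0, 0]], [68, [-5, 0, 0], [0, 0, 0]], [68, [-2, 0, 0], [0, 0, 0]], [68, [0, 0, 0], [0, 0, 0]]]}}

```text
time: 13.48
tcp_pos: [0.5412, -0.1252, 0.2769]
tcp_rot: [2.217, 2.21, 0.019]
contact_force: [0.6, -0.3, 0.3]
grip_width: 0.68
```

```bash
python3 - <<'E'
from h import *
im=vision.get_image("top")
go([.5475,-.1371,.15],0)
print(caps('top',im)); print([ (c[0],ray('top',c[1],.16)) for c in caps('top',im)])
print(comp(1,-1))
E
```

```text
shift [-1.27  0.42 12.7 ] turn [ 0.0164 -0.0006 -0.0026] | tcp [ 0.5413 -0.1244  0.2769] F [ 0.1 -0.3 -0.2] q6 -0.31 g 0.684 t 13.53
[(array([0.5412, 0.2444, 0.1   ]), array([181. , 211.1]), np.int32(292)), (array([ 0.4519, -0.1132,  0.1   ]), array([334.5, 252.9]), np.int32(63))]
[(array([0.5412, 0.2444, 0.1   ]), array([0.54115315, 0.22367111, 0.16      ])), (array([ 0.4519, -0.1132,  0.1   ]), array([ 0.45758712, -0.1116308 ,  0.16      ]))]
[0.5418248 0.224636 ]
```

```bash
python3 - <<'E'
from h import *
print(caps('scene',z=.091)[:])
print([ (round(d['p'],2),d['location'].round(3) if hasattr(d['location'],'round') else d['location']) for d in vision.landmark_of('scene','b0_mid')])
E
```

```text
[(array([-0.8422,  0.7675,  0.091 ]), array([566.4,  42.5]), np.int32(621))]
[(0.21, [0.5481, -0.1365, 0.0501]), (0.19, [0.768, 0.191, 0.0006])]
```

>>> {"api": "play_rows", "payload": {"motion": [[68, [-1.2, 0.4, 3], [0.016, 0, 0]], [68, [0, 0, 5], [0, 0, 0]], [68, [0, 0, 4], [0, 0, 0]], [68, [0, 0, 0], [0, 0, 0]]]}}

```text
time: 14.12
tcp_pos: [0.5473, -0.131, 0.1556]
tcp_rot: [2.215, 2.226, 0.003]
contact_force: [-0.3, 0.3, 1.1]
grip_width: 0.68
```

```bash
python3 -c "
from h import *
go([.5475,-.1371,.072],0)"
```

```text
shift [-0.61 -0.    8.36] turn [ 0.0025 -0.0004  0.0051] | tcp [ 0.5473 -0.131   0.1556] F [-0.3  0.3  1.1] q6 -0.32 g 0.68 t 14.12
```

>>> {"api": "play_rows", "payload": {"motion": [[68, [-0.4, 0, 3], [0, 0, 0]], [68, [0, 0, 3], [0, 0, 0]], [68, [0, 0, 1.5], [0, 0, 0]], [68, [0, 0, 0], [0, 0, 0]]]}}

```text
time: 14.62
tcp_pos: [0.5521, -0.1337, 0.0862]
tcp_rot: [2.205, 2.224, 0.01]
contact_force: [0.7, -0.9, 0.1]
grip_width: 0.68
```

```bash
python3 -c "
from h import *
go([.5475,-.1371,.072],0)"
```

```text
shift [-0.33 -0.48  1.41] turn [0.0115 0.0024 0.0087] | tcp [ 0.5521 -0.1337  0.0862] F [ 0.7 -0.9  0.1] q6 -0.33 g 0.68 t 14.62
```

>>> {"api": "play_rows", "payload": {"motion": [[68, [-0.33, -0.48, 0.2], [0.011, 0.002, 0.008]], [68, [0, 0, 1], [0, 0, 0]], [68, [0, 0, 0.1], [0, 0, 0]], [0, [0, 0, 0], [0, 0, 0]], [0, [0, 0, 0], [0, 0, 0]], [0, [0, 0, 0], [0, 0, 0]], [0, [0, 0, 0], [0, 0, 0]]]}}

```text
time: 15.5
tcp_pos: [0.5487, -0.1377, 0.0757]
tcp_rot: [2.218, 2.219, 0.003]
contact_force: [-0.2, -0.4, -0.1]
grip_width: 0.498
```

>>> {"api": "play_rows", "payload": {"motion": [[0, [0, 0, -3], [0, 0, 0]], [0, [0, 0, -4], [0, 0, 0]], [0, [0, 0, -5], [0, 0, 0]], [0, [0, 0, -5], [0, 0, 0]], [0, [0, 0, -5], [0, 0, 0]], [0, [0, 0, -4], [0, 0, 0]], [0, [0, 0, 0], [0, 0, 0]]]}}

```text
time: 16.38
tcp_pos: [0.5467, -0.1368, 0.342]
tcp_rot: [2.221, 2.222, 0.0]
contact_force: [0.5, -0.1, -3.4]
grip_width: 0.499
```

```bash
python3 -c "
from h import *
p=comp(-1,0); go([*p,.32],-.0066)"
```

```text
shift [43.4  -8.42  2.19] turn [0.0003 0.0003 0.0069] | tcp [ 0.5467 -0.1368  0.342 ] F [ 0.5 -0.1 -3.4] q6 -0.33 g 0.499 t 16.38
```

>>> {"api": "play_rows", "payload": {"motion": [[0, [3, -0.6, 0], [0, 0, 0]], [0, [5, -1, 0], [0, 0, 0]], [0, [6, -1.2, 0], [0, 0, 0]], [0, [6, -1.2, 0], [0, 0, 0]], [0, [6, -1.2, 0], [0, 0, 0]], [0, [6, -1.2, 0], [0, 0, 0]], [0, [5, -1, 0], [0, 0, 0]], [0, [3, -0.6, 0], [0, 0, 0]]]}}

```text
time: 17.38
tcp_pos: [0.4609, 0.272, 0.3293]
tcp_rot: [-2.219, -2.209, 0.021]
contact_force: [0.3, -0.1, -2.3]
grip_width: 0.498
```

```bash
python3 -c "
from h import *
p=comp(-1,0); go([*p,.16],-.0066)"
```

```text
shift [ 2.56  0.41 16.92] turn [-0.0166  0.0023  0.0023] | tcp [0.4609 0.272  0.3293] F [ 0.3 -0.1 -2.3] q6 0.45 g 0.498 t 17.38
```

>>> {"api": "play_rows", "payload": {"motion": [[0, [2.3, 0.3, 0], [-0.016, 0.002, 0]], [0, [0, 0, 0], [0, 0, 0]], [0, [0, 0, 3], [0, 0, 0]], [0, [0, 0, 4], [0, 0, 0]], [0, [0, 0, 4], [0, 0, 0]], [0, [0, 0, 3], [0, 0, 0]], [0, [0, 0, 0], [0, 0, 0]]]}}

```text
time: 18.25
tcp_pos: [0.4594, 0.2919, 0.1773]
tcp_rot: [-2.222, -2.216, 0.021]
contact_force: [0.6, -0.1, -2.1]
grip_width: 0.501
```

```bash
python3 -c "
from h import *
p=comp(-1,0); go([*p,.137],-.0066)"
```

```text
shift [0.55 0.34 4.02] turn [-0.0119  0.0068  0.0037] | tcp [0.4594 0.2919 0.1773] F [ 0.6 -0.1 -2.1] q6 0.48 g 0.501 t 18.25
```

>>> {"api": "play_rows", "payload": {"motion": [[0, [0.5, 0.3, 0], [-0.012, 0.007, 0]], [0, [0, 0, 1.5], [0, 0, 0]], [0, [0, 0, 1.5], [0, 0, 0]], [0, [0, 0, 0.5], [0, 0, 0]], [0, [0, 0, 0.3], [0, 0, 0]], [0, [0, 0, 0.2], [0, 0, 0]]]}}

```text
time: 19.0
tcp_pos: [0.464, 0.2973, 0.1374]
tcp_rot: [2.224, 2.217, 0.008]
contact_force: [0.5, -0.5, -1.7]
grip_width: 0.498
```

```bash
python3 -c "
from h import *
p=comp(-1,0); go([*p,.1357],-.0066)"
```

```text
shift [-0.02 -0.17  0.17] turn [ 0.0044 -0.0025  0.0033] | tcp [0.464  0.2973 0.1374] F [ 0.5 -0.5 -1.7] q6 0.49 g 0.498 t 19.0
```

>>> {"api": "play_rows", "payload": {"motion": [[0, [0, -0.1, 0.2], [0, 0, 0]], [0, [0, 0, 0.1], [0, 0, 0]], [0, [0, 0, 0.1], [0, 0, 0]]]}}

```text
time: 19.38
tcp_pos: [0.4636, 0.298, 0.1356]
tcp_rot: [2.224, 2.216, 0.012]
contact_force: [-3.9, -2.2, 9.3]
grip_width: 0.498
```

>>> {"api": "play_rows", "payload": {"motion": [[68, [0, 0, 0], [0, 0, 0]], [68, [0, 0, 0], [0, 0, 0]], [68, [0, 0, -1], [0, 0, 0]], [68, [0, 0, -4], [0, 0, 0]], [68, [0, 0, -6], [0, 0, 0]], [68, [-3, 0, -2], [0, 0, 0]], [68, [-6, 0, 0], [0, 0, 0]], [68, [-6, 0, 0], [0, 0, 0]]]}}

```text
time: 20.38
tcp_pos: [0.4628, 0.1467, 0.2735]
tcp_rot: [2.216, 2.22, 0.02]
contact_force: [1.0, -0.3, 0.1]
grip_width: 0.678
```

>>> {"api": "play_rows", "payload": {"motion": [[68, [-6, 0, 0], [0, 0, 0]], [68, [-6, 0, 0], [0, 0, 0]], [68, [-6, 0, 0], [0, 0, 0]], [68, [-5, 0, 0], [0, 0, 0]], [68, [-2, 0, 0], [0, 0, 0]], [68, [0, 0, 0], [0, 0, 0]]]}}

```text
time: 21.12
tcp_pos: [0.4623, -0.1145, 0.2771]
tcp_rot: [2.216, 2.211, 0.026]
contact_force: [1.4, 0.9, 0.4]
grip_width: 0.681
```

```bash
python3 - <<'E'
from h import *
im=vision.get_image("top")
print([ (c[1],c[2],c[0],ray('top',c[1],.16).round(3)) for c in caps('top',im)], comp(-1,0))
vision.get_image("scene")
print([ (round(d['p'],2),d['location']) for d in vision.landmark_of('scene','b0_mid')])
go([.4617,-.1217,.15],0)
E
```

```text
[(array([180.9, 211.1]), np.int32(289), array([0.5412, 0.2446, 0.1   ]), array([0.541, 0.224, 0.16 ])), (array([146.1, 246.8]), np.int32(291), array([0.4571, 0.3225, 0.1   ]), array([0.462, 0.297, 0.16 ]))] [0.4623   0.297164]
[]
shift [-0.96 -0.32 12.68] turn [ 0.0195 -0.0044  0.0006] | tcp [ 0.4625 -0.1127  0.2769] F [ 0.4 -0.3 -0.8] q6 -0.35 g 0.681 t 21.27
```

```bash
python3 - <<'E'
from h import *
i=vision.camera_info("wrist"); print(proj("wrist",[.4617,-.1217,.1],i))
im=vision.get_image("wrist")
print([(c[1],c[2],c[0]) for c in caps("wrist",im)])
im=vision.get_image("scene"); print(proj("scene",[.4617,-.1217,.09]))
cv2.imwrite("pics/s3.png",cv2.resize(im[100:300,180:540],None,fx=2.2,fy=2.2)[:,:,::-1])
E
```

```text
[318.69204871 189.19413713]
[(array([317.9, 186.7]), np.int32(1372), array([ 0.4609, -0.1189,  0.1   ]))]
[317.14950855 169.1375187 ]
```

View pics/s3.png

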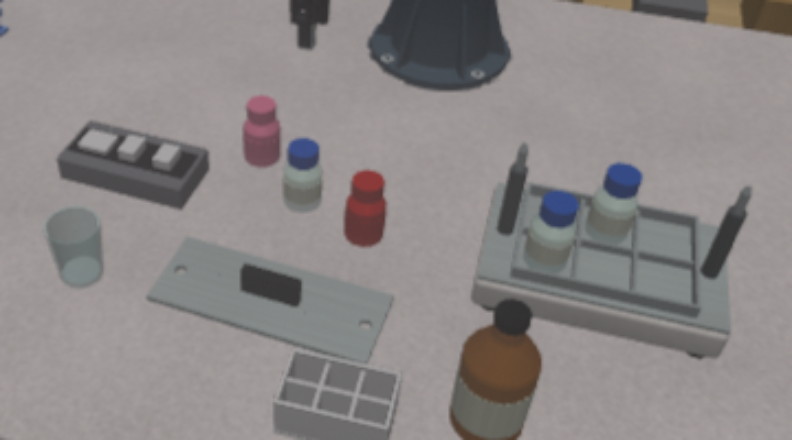

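Two bottles stand in the tray and the third is unmoved at its place. The wrist view puts it at (0.461,-0.119).

>>> {"api": "play_rows", "payload": {"motion": [[68, [-0.8, -0.2, 3], [0.018, -0.004, 0]], [68, [0, 0, 5], [0, 0, 0]], [68, [0, 0, 4], [0, 0, 0]], [68, [0, 0, 0], [0, 0, 0]]]}}

```text
time: 21.88
tcp_pos: [0.4624, -0.1175, 0.1551]
tcp_rot: [2.212, 2.227, 0.003]
contact_force: [-0.3, 0.5, 0.7]
grip_width: 0.683
```

```bash
python3 -c "
from h import *
go([.4615,-.1213,.072],0); print(caps('wrist'))"
```

```text
shift [-0.38 -0.12  8.31] turn [0.0036 0.0005 0.0066] | tcp [ 0.4624 -0.1175  0.1551] F [-0.3  0.5  0.7] q6 -0.35 g 0.683 t 21.88
[(array([ 0.4625, -0.1201,  0.1   ]), array([321.6, 229.8]), np.int32(3127))]
```

>>> {"api": "play_rows", "payload": {"motion": [[68, [-0.25, -0.12, 3], [0, 0, 0]], [68, [0, -0.1, 3], [0, 0, 0]], [68, [0, -0.1, 1.5], [0, 0, 0]], [68, [0, 0, 0], [0, 0, 0]]]}}

```text
time: 22.42
tcp_pos: [0.4659, -0.1211, 0.0873]
tcp_rot: [2.2, 2.22, 0.013]
contact_force: [1.1, -0.3, 0.1]
grip_width: 0.681
```

```bash
python3 -c "
from h import *
go([.4617,-.121,.071],0)"
```

```text
shift [ 0.02 -0.45  1.63] turn [0.0174 0.0055 0.0087] | tcp [ 0.4659 -0.1211  0.0873] F [ 1.1 -0.3  0.1] q6 -0.36 g 0.681 t 22.43
```

>>> {"api": "play_rows", "payload": {"motion": [[68, [0, -0.45, 0.3], [0.017, 0.005, 0.008]], [68, [0, 0, 1.1], [0, 0, 0]], [68, [0, 0, 0.2], [0, 0, 0]], [0, [0, 0, 0], [0, 0, 0]], [0, [0, 0, 0], [0, 0, 0]], [0, [0, 0, 0], [0, 0, 0]], [0, [0, 0, 0], [0, 0, 0]]]}}

```text
time: 23.3
tcp_pos: [0.4628, -0.1217, 0.0732]
tcp_rot: [2.219, 2.219, 0.002]
contact_force: [0.1, -0.3, -0.3]
grip_width: 0.5
```

>>> {"api": "play_rows", "payload": {"motion": [[0, [0, 0, -3], [0, 0, 0]], [0, [0, 0, -4], [0, 0, 0]], [0, [0, 0, -5], [0, 0, 0]], [0, [0, 0, -5], [0, 0, 0]], [0, [0, 0, -5], [0, 0, 0]], [0, [0, 0, -4], [0, 0, 0]], [0, [0, 0, 0], [0, 0, 0]]]}}

```text
time: 24.18
tcp_pos: [0.4608, -0.1208, 0.3403]
tcp_rot: [2.221, 2.221, -0.0]
contact_force: [-0.3, 0.3, -3.1]
grip_width: 0.501
```

```bash
python3 -c "
from h import *
p=comp(1,1); go([*p,.34],-.0066)"
```

```text
shift [4.894e+01 8.210e+00 1.000e-02] turn [0.0003 0.0004 0.0069] | tcp [ 0.4608 -0.1208  0.3403] F [-0.3  0.3 -3.1] q6 -0.35 g 0.501 t 24.18
```

>>> {"api": "play_rows", "payload": {"motion": [[0, [3, 0.5, 0], [0, 0, 0]], [0, [5, 0.8, 0], [0, 0, 0]], [0, [6, 1, 0], [0, 0, 0]], [0, [6, 1, 0], [0, 0, 0]], [0, [6, 1, 0], [0, 0, 0]], [0, [6, 1, 0], [0, 0, 0]], [0, [6, 1, 0], [0, 0, 0]], [0, [6, 1, 0], [0, 0, 0]]]}}

```text
time: 25.18
tcp_pos: [0.5328, 0.3286, 0.3267]
tcp_rot: [-2.223, -2.209, 0.021]
contact_force: [0.8, -0.1, -1.5]
grip_width: 0.499
```

```bash
python3 -c "
from h import *
p=comp(1,1); go([*p,.16],-.0066)"
```

```text
shift [ 4.08  1.21 16.64] turn [-0.0147  0.004  -0.    ] | tcp [0.5328 0.3286 0.3267] F [ 0.8 -0.1 -1.5] q6 0.48 g 0.499 t 25.18
```

>>> {"api": "play_rows", "payload": {"motion": [[0, [3, 1, 0], [-0.015, 0.004, 0]], [0, [1, 0.2, 0], [0, 0, 0]], [0, [0, 0.1, 3], [0, 0, 0]], [0, [0, 0, 4], [0, 0, 0]], [0, [0, 0, 4], [0, 0, 0]], [0, [0, 0, 3], [0, 0, 0]], [0, [0, 0, 0], [0, 0, 0]]]}}

```text
time: 26.05
tcp_pos: [0.542, 0.3678, 0.1721]
tcp_rot: [-2.224, -2.214, 0.023]
contact_force: [-0.1, -0.6, -1.8]
grip_width: 0.502
```

```bash
python3 -c "
from h import *
p=comp(1,1); go([*p,.134],-.0066)"
```

```text
shift [0.11 0.13 3.81] turn [-0.0127  0.0077  0.0018] | tcp [0.542  0.3678 0.1721] F [-0.1 -0.6 -1.8] q6 0.53 g 0.502 t 26.05
```

>>> {"api": "play_rows", "payload": {"motion": [[0, [0.1, 0.1, 0], [-0.012, 0.007, 0]], [0, [0, 0, 1.5], [0, 0, 0]], [0, [0, 0, 1.5], [0, 0, 0]], [0, [0, 0, 0.4], [0, 0, 0]], [0, [0, 0, 0.2], [0, 0, 0]], [0, [0, 0, 0.2], [0, 0, 0]]]}}

```text
time: 26.8
tcp_pos: [0.5444, 0.3689, 0.1351]
tcp_rot: [2.226, 2.214, 0.006]
contact_force: [0.3, -0.6, -1.5]
grip_width: 0.503
```

```bash
python3 -c "
from h import *
p=comp(1,1); go([*p,.133],-.0066)"
```

```text
shift [-0.03 -0.17  0.21] turn [ 0.0039 -0.0019  0.0012] | tcp [0.5444 0.3689 0.1351] F [ 0.3 -0.6 -1.5] q6 0.53 g 0.503 t 26.8
```

>>> {"api": "play_rows", "payload": {"motion": [[0, [0, -0.1, 0.2], [0, 0, 0]], [0, [0, 0, 0.1], [0, 0, 0]], [0, [0, 0, 0.1], [0, 0, 0]]]}}

```text
time: 27.18
tcp_pos: [0.5438, 0.3694, 0.1332]
tcp_rot: [2.226, 2.214, 0.01]
contact_force: [-3.7, -2.1, 7.1]
grip_width: 0.499
```

>>> {"api": "play_rows", "payload": {"motion": [[68, [0, 0, 0], [0, 0, 0]], [68, [0, 0, 0], [0, 0, 0]], [68, [0, 0, -1], [0, 0, 0]], [68, [0, 0, -4], [0, 0, 0]], [68, [0, 0, -6], [0, 0, 0]], [68, [-3, 0, -2], [0, 0, 0]], [68, [-6, 0, 0], [0, 0, 0]], [68, [-6, 0, 0], [0, 0, 0]]]}}

```text
time: 28.18
tcp_pos: [0.5425, 0.2185, 0.2708]
tcp_rot: [2.219, 2.219, 0.017]
contact_force: [1.5, 0.4, -0.3]
grip_width: 0.679
```

>>> {"api": "play_rows", "payload": {"motion": [[50, [-6, 0, 0], [0, 0, 0]], [50, [-6, 1, 0], [0, 0, 0]], [50, [-6, 2, 0], [0, 0, 0]], [50, [-6, 2, 0], [0, 0, 0]], [50, [-5, 2, 0], [0, 0, 0]], [50, [-4, 2, 0], [0, 0, 0]], [50, [-1, 1, 0], [0, 0, 0.07]], [50, [0, 0, 0], [0, 0, 0]]]}}

```text
time: 29.18
tcp_pos: [0.6427, -0.1322, 0.2776]
tcp_rot: [2.296, 2.129, 0.026]
contact_force: [-0.5, 0.3, -0.2]
grip_width: 0.499
```

```bash
python3 - <<'E'
from h import *
go([.658,-.1085,.10],-.0757)
vision.get_image("wrist"); print([ (round(d['p'],2),d['location']) for d in vision.landmark_of('wrist','plate_grip')])
im=vision.get_image("top")
print([ (c[1],c[2],ray('top',c[1],.16).round(3)) for c in caps('top',im)], comp(1,-1),comp(-1,0),comp(1,1))
vision.get_image("scene"); print([ (round(d['p'],2),d['location']) for d in vision.landmark_of('scene','plate_grip')])
E
```

```text
shift [ 2.39  1.01 17.79] turn [ 0.019  -0.0054  0.0005] | tcp [ 0.6427 -0.1322  0.2776] F [-0.5  0.3 -0.2] q6 -0.2 g 0.499 t 29.18
[(0.68, [0.6628, -0.1099, 0.0342])]
[(array([115.2, 209.4]), np.int32(291), array([0.542, 0.368, 0.16 ])), (array([181. , 211.1]), np.int32(293), array([0.541, 0.224, 0.16 ])), (array([146.2, 246.7]), np.int32(295), array([0.463, 0.297, 0.16 ]))] [0.5418248 0.224636 ] [0.4623   0.297164] [0.5427752 0.368636 ]
[(0.84, [0.6648, -0.1101, 0.0345]), (0.33, [0.4631, 0.3002, 0.1097])]
```

>>> {"api": "play_rows", "payload": {"motion": [[50, [2.2, 1.1, 4], [0.019, -0.005, 0]], [50, [0, 0, 6], [0, 0, 0]], [50, [0, 0, 5], [0, 0, 0]], [50, [0, 0, 0], [0, 0, 0]]]}}

```text
time: 29.92
tcp_pos: [0.6563, -0.106, 0.1271]
tcp_rot: [2.293, 2.144, 0.003]
contact_force: [0.6, 0.1, 1.7]
grip_width: 0.503
```

```bash
python3 - <<'E'
from h import *
go([.660,-.1095,.016],-.0757)
i=vision.camera_info("wrist"); im=vision.get_image("wrist"); 
g=im.max(2); m=(g<45); 
for c,s in blobs(m,800): print(c.round(1),s,ray("wrist",c,.048,i).round(4))
for y in (-.13,.13):
    pass
u=np.array([.0757,.997,0])
print([proj("wrist",np.array([.6588,-.1084,.008])+k*u,i).round(0) for k in (-.13,.13)])
cv2.imwrite("pics/w1.png",im[:,:,::-1])
E
```

```text
shift [-0.32  0.36 11.11] turn [0.0033 0.0002 0.0086] | tcp [ 0.6563 -0.106   0.1271] F [0.6 0.1 1.7] q6 -0.16 g 0.503 t 29.93
[328.6 205. ] [ 318  150   23  112 2348] [ 0.6606 -0.0992  0.048 ]
[319.3 355.7] [   64   256   515   144 31201] [ 0.6449 -0.2312  0.048 ]
[array([324., 329.]), array([328.,  24.])]
```

View pics/w1.png

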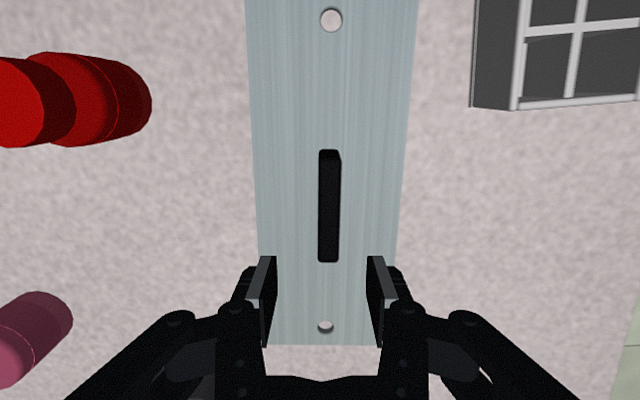

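```bash
python3 - <<'E'
from h import *
a=ray("wrist",(331,19.5),.006);b=ray("wrist",(325.5,326.5),.006);print(a,b,np.linalg.norm(a-b),(a+b)/2,np.arctan2(*(a-b)[[1,0]])-np.pi/2)
E
```

```text
[0.67293466 0.02425732 0.006     ] [ 0.65218078 -0.23924496  0.006     ] 0.2643183215969686 [ 0.66255772 -0.10749382  0.006     ] -0.07859940717936409
```

>>> {"api": "play_rows", "payload": {"motion": [[40, [-0.2, 0.4, 2], [0.003, 0, 0.008]], [40, [0, 0, 3], [0, 0, 0]], [40, [0, 0, 3], [0, 0, 0]], [40, [0, 0, 0.5], [0, 0, 0]], [40, [0, 0, 0], [0, 0, 0]]]}}

```text
time: 30.6
tcp_pos: [0.6682, -0.1103, 0.0509]
tcp_rot: [2.293, 2.125, 0.016]
contact_force: [1.0, 0.1, -0.1]
grip_width: 0.4
```

```bash
python3 - <<'E'
from h import *
go([.660,-.1075,.017],-.0757)
E
```

```text
shift [ 0.23 -0.91  3.38] turn [ 0.0187  0.0032 -0.0004] | tcp [ 0.6682 -0.1103  0.0509] F [ 1.   0.1 -0.1] q6 -0.16 g 0.4 t 30.6
```

>>> {"api": "play_rows", "payload": {"motion": [[40, [0.25, -0.8, 0], [0.018, 0.003, 0]], [40, [0, 0, 0], [0, 0, 0]]]}}

```text
time: 30.85
tcp_pos: [0.6611, -0.1073, 0.0533]
tcp_rot: [2.303, 2.134, 0.002]
contact_force: [0.1, 0.0, 0.0]
grip_width: 0.4
```

```bash
python3 - <<'E'
from h import *
go([.661,-.1075,.018],-.0757)
E
```

```text
shift [-0.02 -0.01  3.53] turn [ 0.0027  0.0005 -0.0004] | tcp [ 0.6611 -0.1073  0.0533] F [0.1 0.  0. ] q6 -0.15 g 0.4 t 30.85
```

>>> {"api": "play_rows", "payload": {"motion": [[40, [0, -0.05, 1], [0.003, 0, 0]], [40, [0, -0.1, 1], [0.002, 0, 0]], [40, [0, -0.1, 0.9], [0.002, 0, 0]], [40, [0, 0, 0.2], [0, 0, 0]], [40, [0, 0, 0], [0, 0, 0]]]}}

```text
time: 31.48
tcp_pos: [0.6584, -0.1071, 0.0202]
tcp_rot: [-2.302, -2.133, 0.006]
contact_force: [0.1, -0.4, -0.0]
grip_width: 0.4
```

```bash
python3 - <<'E'
from h import *
go([.661,-.1075,.018],-.0757)
E
```

```text
shift [-0.02  0.26  0.22] turn [-0.0047  0.0006 -0.0004] | tcp [ 0.6584 -0.1071  0.0202] F [ 0.1 -0.4 -0. ] q6 -0.15 g 0.4 t 31.48
```

>>> {"api": "play_rows", "payload": {"motion": [[40, [0, 0.25, 0.2], [-0.005, 0, 0]], [40, [0, 0, 0], [0, 0, 0]], [0, [0, 0, 0], [0, 0, 0]], [0, [0, 0, 0], [0, 0, 0]], [0, [0, 0, 0], [0, 0, 0]], [0, [0, 0, 0], [0, 0, 0]]], "force": 100}}

```text
time: 32.22
tcp_pos: [0.6615, -0.1074, 0.0189]
tcp_rot: [2.303, 2.134, 0.001]
contact_force: [0.7, 0.0, 0.6]
grip_width: 0.172
```

```bash
python3 - <<'E'
from h import *
go([.661,-.1075,.018],-.0757); i=vision.camera_info("wrist"); im=vision.get_image("wrist")
gr=cv2.cvtColor(im,cv2.COLOR_RGB2GRAY)
cv2.imwrite("pics/w2.png",im[:,:,::-1])
E
```

```text
shift [-0.01 -0.05  0.09] turn [ 0.0018  0.0007 -0.0005] | tcp [ 0.6615 -0.1074  0.0189] F [0.7 0.  0.6] q6 -0.15 g 0.172 t 32.23
```

>>> {"api": "play_rows", "payload": {"motion": [[0, [0, 0, -1.5], [0, 0, 0]], [0, [0, 0, -3], [0, 0, 0]], [0, [0, 0, -4], [0, 0, 0]], [0, [0, 0, -5], [0, 0, 0]], [0, [0, 0, -5], [0, 0, 0]], [0, [0, 0, -5], [0, 0, 0]], [0, [0, 0, -3], [0, 0, 0]], [0, [0, 0, 0], [0, 0, 0]]]}}

```text
time: 33.28
tcp_pos: [0.659, -0.1067, 0.295]
tcp_rot: [-2.304, -2.135, 0.002]
contact_force: [0.0, 0.9, -5.8]
grip_width: 0.17
```

```bash
python3 - <<'E'
from h import *
go([.5023,.2969,.28],-.0066); im=vision.get_image("wrist")
cv2.imwrite("pics/w3.png",im[:,:,::-1])
print(vision.camera_info("wrist"))
E
```

```text
shift [ 39.05 -18.68   1.51] turn [-0.0014  0.0002 -0.0694] | tcp [ 0.659  -0.1067  0.295 ] F [ 0.   0.9 -5.8] q6 -0.15 g 0.17 t 33.27
{'K': array([[332.86474457,   0.        , 321.2610203 ],
       [  0.        , 332.86474457, 203.10146622],
       [  0.        ,   0.        ,   1.        ]]), 'R': array([[ 0.99705285, -0.07654767, -0.0051064 ],
       [-0.07087526, -0.94455582,  0.32061035],
       [-0.02936526, -0.31930355, -0.94719741]]), 't': array([-0.66166867, -0.11452902,  0.42499943])}
```

View pics/w3.png

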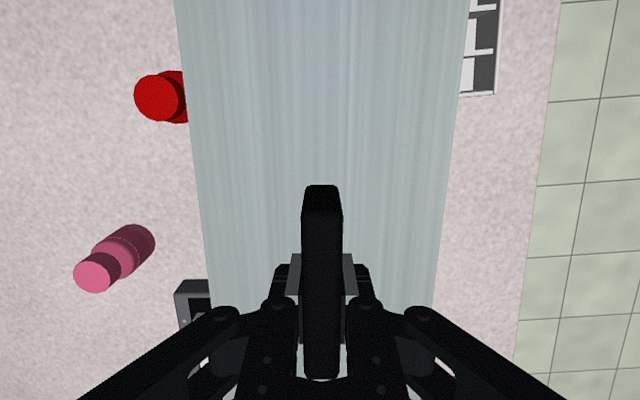

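The plate is held level by its handle. I'll carry it over the pins.

>>> {"api": "play_rows", "payload": {"motion": [[0, [1.5, -0.8, 0], [0, 0, -0.069]], [0, [3.5, -1.5, 0], [0, 0, 0]], [0, [4.5, -1.9, 0], [0, 0, 0]], [0, [4.5, -1.9, 0], [0, 0, 0]], [0, [4.5, -1.9, 0], [0, 0, 0]], [0, [4.5, -1.9, 0], [0, 0, 0]], [0, [4.5, -1.9, 0], [0, 0, 0]], [0, [4, -1.8, 0], [0, 0, 0]]]}}

```text
time: 34.33
tcp_pos: [0.515, 0.216, 0.2771]
tcp_rot: [-2.217, -2.195, 0.035]
contact_force: [0.8, 0.6, -4.5]
grip_width: 0.166
```

```bash
python3 - <<'E'
from h import *
go([.5023,.2969,.28],-.0066)
E
```

```text
shift [ 8.07 -1.36 -0.25] turn [-0.0308  0.0007 -0.0031] | tcp [0.515  0.216  0.2771] F [ 0.8  0.6 -4.5] q6 0.32 g 0.166 t 34.33
```

>>> {"api": "play_rows", "payload": {"motion": [[0, [3.5, -0.5, -0.2], [-0.03, 0, -0.003]], [0, [3, -0.5, -0.2], [-0.01, 0, 0]], [0, [1, -0.2, 0], [0, 0, 0]], [0, [0, 0, 0], [0, 0, 0]]]}}

```text
time: 34.83
tcp_pos: [0.4986, 0.2942, 0.2736]
tcp_rot: [2.222, 2.216, -0.008]
contact_force: [0.5, -1.0, -4.7]
grip_width: 0.169
```

```bash
python3 - <<'E'
from h import *
go([.5023,.2969,.25],-.0066)
E
```

```text
shift [0.29 0.37 2.35] turn [-0.0011  0.0058  0.0039] | tcp [0.4986 0.2942 0.2736] F [ 0.5 -1.  -4.7] q6 0.46 g 0.169 t 34.83
```

>>> {"api": "play_rows", "payload": {"motion": [[0, [0.25, 0.35, 0.5], [-0.001, 0.006, 0.004]], [0, [0, 0, 0.8], [0, 0, 0]], [0, [0, 0, 0], [0, 0, 0]]]}}

```text
time: 35.2
tcp_pos: [0.5027, 0.2943, 0.2582]
tcp_rot: [-2.231, -2.21, 0.003]
contact_force: [0.7, 0.1, -4.4]
grip_width: 0.167
```

```bash
python3 - <<'E'
from h import *
go([.5023,.2969,.25],-.0066)
im=vision.get_image("top"); x0,y0,x1,y1=60,170,240,290
cv2.imwrite("pics/t4.png",cv2.resize(im[y0:y1,x0:x1],None,fx=4.4,fy=4.4,interpolation=cv2.INTER_CUBIC)[:,:,::-1])
E
```

```text
shift [ 0.26 -0.04  0.82] turn [-0.0022  0.0009 -0.003 ] | tcp [0.5027 0.2943 0.2582] F [ 0.7  0.1 -4.4] q6 0.46 g 0.167 t 35.2
```

View pics/t4.png

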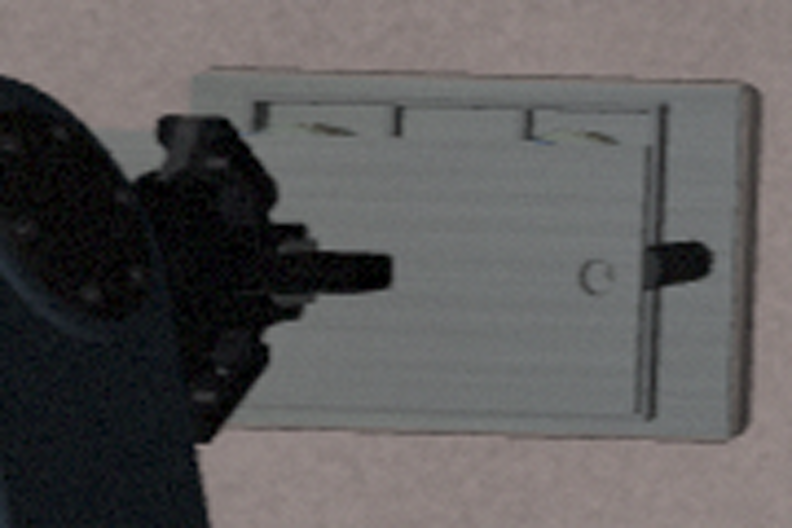

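```bash
python3 - <<'E'
from h import *
print("hole",ray("top",(195.7,232.7),.245),"expected from tcp",[.5027-.13*.0066,.2943-.13])
im=vision.get_image("scene"); x0,y0,x1,y1=380,150,540,260
print(vision.landmark_of("scene","plate_under")[:1],vision.landmark_of("scene","seat")[:1])
a=cv2.imread("pics/scene0.png")[y0:y1,x0:x1]; b=im[y0:y1,x0:x1,::-1]
cv2.imwrite("pics/s5.png",cv2.resize(np.vstack([a,b[:, :]]),None,fx=2.7*1.0,fy=2.7,interpolation=cv2.INTER_CUBIC))
for X in ([.5031,.4257,.206],[.5014,.1682,.206]): print(proj("scene",X))
E
```

```text
hole [0.49942874 0.16394506 0.245     ] expected from tcp [0.501842, 0.1643]
[{'location': [0.5021, 0.2966, 0.2387], 'p': 0.79}] [{'location': [0.5016, 0.2984, 0.1687], 'p': 0.66}]
[518.20981829 183.80265802]
[417.42415921 164.72008904]
```

View pics/s5.png

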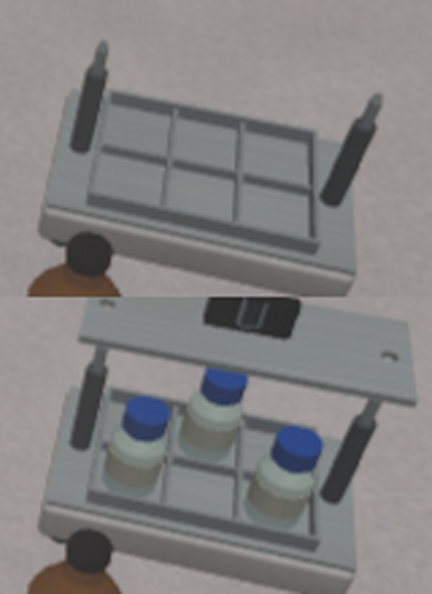

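```bash
python3 - <<'E'
from h import *
z=.2582-.0189+.008
print("scene pinR(+y)",ray("scene",(519.3,185.2),.206),"pinL",ray("scene",(417.8,165.6),.206))
print("scene holeR",ray("scene",(524.1,171.9),z-.002),"holeL",ray("scene",(419.6,151.9),z-.002))
print("top pin -y",ray("top",(199.5,230.8),.206),"+y",ray("top",(75.5,227.5),.206))
print("top hole -y",ray("top",(195.7,232.7),z-.002))
go([.5023,.2969,.25],-.0066)
E
```

```text
scene pinR(+y) [0.50807666 0.42805443 0.206     ] pinL [0.50493957 0.16958017 0.206     ]
scene holeR [0.50250659 0.42691596 0.2453    ] holeL [0.4971722  0.16638545 0.2453    ]
top pin -y [0.50143961 0.16818099 0.206     ] +y [0.50313966 0.42569226 0.206     ]
top hole -y [0.49944444 0.16385308 0.2453    ]
shift [ 0.19 -0.07  0.95] turn [-0.0003 -0.0001 -0.0024] | tcp [0.503  0.295  0.2595] F [ 0.3  0.1 -4.8] q6 0.46 g 0.171 t 35.4
```

>>> {"api": "play_rows", "payload": {"motion": [[0, [0.22, 0.18, 0.5], [0, 0, -0.002]], [0, [0, 0, 0.8], [0, 0, 0]], [0, [0, 0, 0.7], [0, 0, 0]], [0, [0, 0, 0], [0, 0, 0]]]}}

```text
time: 35.9
tcp_pos: [0.5048, 0.2973, 0.238]
tcp_rot: [-2.229, -2.214, 0.0]
contact_force: [-0.5, -0.1, -4.3]
grip_width: 0.172
```

```bash
python3 - <<'E'
from h import *
go([.505,.2972,.233],-.0066)
E
```

```text
shift [-0.01  0.02  0.5 ] turn [-0.0004 -0.0001 -0.    ] | tcp [0.5048 0.2973 0.238 ] F [-0.5 -0.1 -4.3] q6 0.46 g 0.172 t 35.9
```

>>> {"api": "play_rows", "payload": {"motion": [[0, [0, 0, 0.4], [0, 0, 0]], [0, [0, 0, 0.2], [0, 0, 0]], [0, [0, 0, 0], [0, 0, 0]]]}}

```text
time: 36.28
tcp_pos: [0.5049, 0.2974, 0.2318]
tcp_rot: [-2.229, -2.214, -0.0]
contact_force: [-0.2, 0.1, -5.0]
grip_width: 0.167
```

```bash
python3 - <<'E'
from h import *
go([.505,.2972,.229],-.0066)
f=lambda im,x0,y0,w,h,k:cv2.resize(im[y0:y0+h,x0:x0+w],None,fx=k,fy=k,interpolation=cv2.INTER_CUBIC)
s=vision.get_image("scene"); t=vision.get_image("top")
A=f(s,400,140,40,50,6.5); B=f(s,500,155,40,50,6.5); D=f(t,175,208,40,50,6.5)
cv2.imwrite("pics/m6.png",np.hstack([A,B,D])[:,:,::-1])
E
```

```text
shift [-0.02  0.01  0.28] turn [-0.     -0.0003  0.0001] | tcp [0.5049 0.2974 0.2318] F [-0.2  0.1 -5. ] q6 0.46 g 0.167 t 36.27
```

View pics/m6.png

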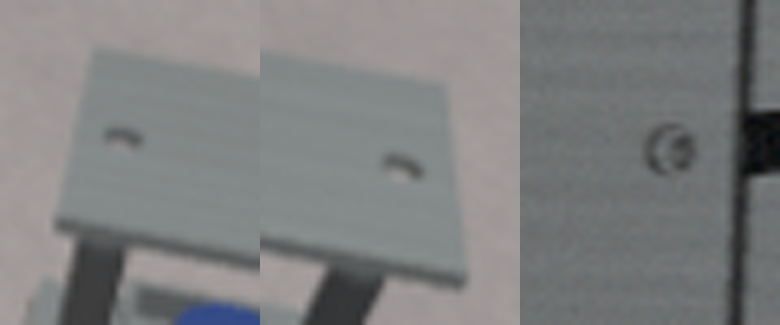

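```bash
python3 - <<'E'
from h import *
r=ray
z=.2318-.0189+.008
for zz in (z,z-.002):
  print("scene -y",(r("scene",(417.8,165.6),.206)-r("scene",(419.1,161.1),zz))[:2]*1e3,"+y",(r("scene",(519.3,185.4),.206)-r("scene",(521.5,180.7),zz))[:2]*1e3)
  print("top -y",(r("top",(199.5,230.8),.206)-r("top",(197.9,231.1),zz))[:2]*1e3)
E
```

```text
scene -y [ 0.66389502 -0.68010688] +y [ 1.26423438 -0.48422042]
top -y [-0.04033133  1.20566726]
scene -y [ 3.38461091 -0.76139563] +y [ 3.97506436 -1.32382131]
top -y [0.05647194 0.60284366]
```

Hole and pin positions agree to about 1 mm, so I'll lower slowly while watching the force.

>>> {"api": "play_rows", "payload": {"motion": [[0, [0, 0, 0.5], [0, 0, 0]], [0, [0, 0, 0.4], [0, 0, 0]], [0, [0, 0, 0.4], [0, 0, 0]], [0, [0, 0, 0.2], [0, 0, 0]]]}}

```text
time: 36.88
tcp_pos: [0.505, 0.2975, 0.2161]
tcp_rot: [-2.229, -2.214, -0.001]
contact_force: [-1.9, 0.2, -1.1]
grip_width: 0.173
```

```bash
python3 - <<'E'
from h import *
go([.505,.2974,.185],-.0066)
E
```

```text
shift [-0.01  0.    3.11] turn [ 0.0003 -0.0005 -0.    ] | tcp [0.505  0.2975 0.2161] F [-1.9  0.2 -1.1] q6 0.46 g 0.173 t 36.88
```

>>> {"api": "play_rows", "payload": {"motion": [[0, [0, -0.06, 0.2], [0, 0, 0]], [0, [0, 0, 0.3], [0, 0, 0]], [0, [0, 0, 0.3], [0, 0, 0]], [0, [0, 0, 0.2], [0, 0, 0]]]}}

```text
time: 37.38
tcp_pos: [0.5042, 0.2979, 0.2057]
tcp_rot: [-2.228, -2.213, -0.002]
contact_force: [-0.3, 1.1, -3.7]
grip_width: 0.169
```

```bash
python3 - <<'E'
from h import *
go([.505,.2974,.185],-.0066); print(read_state()["ft_torque"])
E
```

```text
shift [-0.05  0.08  2.07] turn [ 0.0003 -0.0012 -0.0001] | tcp [0.5042 0.2979 0.2057] F [-0.3  1.1 -3.7] q6 0.46 g 0.169 t 37.38
[ 0.05586864  0.10312874 -0.1361992 ]
```

Both holes are on the straight part of the pins with almost no side force. Lowering continues.

>>> {"api": "play_rows", "payload": {"motion": [[0, [0, 0, 0.4], [0, 0, 0]], [0, [0, 0, 0.4], [0, 0, 0]], [0, [0, 0, 0.4], [0, 0, 0]], [0, [0, 0, 0.3], [0, 0, 0]], [0, [0, 0, 0.2], [0, 0, 0]]]}}

```text
time: 38.0
tcp_pos: [0.5042, 0.2978, 0.1873]
tcp_rot: [-2.228, -2.213, -0.001]
contact_force: [-0.9, 1.4, -4.0]
grip_width: 0.172
```

```bash
python3 - <<'E'
from h import *
go([.505,.2974,.185],-.0066); print(read_state()["ft_torque"])
E
```

```text
shift [-0.04  0.08  0.23] turn [ 0.0001 -0.0011 -0.0002] | tcp [0.5042 0.2978 0.1873] F [-0.9  1.4 -4. ] q6 0.46 g 0.172 t 38.0
[ 0.17374273  0.19744346 -0.14528002]
```

>>> {"api": "play_rows", "payload": {"motion": [[0, [0, 0, 0.15], [0, 0, 0]], [0, [0, 0, 0.15], [0, 0, 0]], [0, [0, 0, 0.1], [0, 0, 0]]]}}

```text
time: 38.38
tcp_pos: [0.5043, 0.2979, 0.1848]
tcp_rot: [-2.228, -2.214, -0.002]
contact_force: [-5.1, -1.6, 8.9]
grip_width: 0.166
```

>>> {"api": "play_rows", "payload": {"motion": [[45, [0, 0, 0], [0, 0, 0]], [45, [0, 0, 0], [0, 0, 0]], [45, [0, 0, 0], [0, 0, 0]], [45, [0, 0, -2], [0, 0, 0]], [45, [0, 0, -3], [0, 0, 0]], [45, [0, 0, -5], [0, 0, 0]], [45, [0, 0, -4], [0, 0, 0]], [0, [0, 0, 0], [0, 0, 0]]], "force": 60}}

```text
time: 39.38
tcp_pos: [0.5051, 0.2976, 0.3299]
tcp_rot: [2.228, 2.213, 0.007]
contact_force: [0.2, 0.0, -0.8]
grip_width: 0.252
```

```bash
python3 - <<'E'
from h import *
go([.483,-.3215,.12],1.507-np.pi/2)
E
```

```text
shift [-61.96  -1.89  20.86] turn [ 0.004  -0.002   0.0573] | tcp [0.5051 0.2976 0.3299] F [ 0.2  0.  -0.8] q6 0.46 g 0.252 t 39.38
```

>>> {"api": "play_rows", "payload": {"motion": [[0, [-4, 0, 0], [0, 0, 0]], [0, [-6, 0, 0], [0, 0, 0]], [0, [-6, 0, 0], [0, 0, 0]], [0, [-6, 0, 0], [0, 0, 0]], [0, [-6, 0, 0], [0, 0, 0]], [0, [-6, -0.5, 0], [0, 0, 0]], [0, [-6, -0.5, 0], [0, 0, 0]], [0, [-6, -0.5, 0], [0, 0, 0]]]}}

```text
time: 40.38
tcp_pos: [0.4849, -0.1732, 0.3206]
tcp_rot: [-2.219, -2.218, 0.002]
contact_force: [0.7, 0.6, 0.2]
grip_width: -0.003
```

>>> {"api": "play_rows", "payload": {"motion": [[0, [-6, -0.4, 2], [0, 0, 0]], [0, [-5, 0, 4], [0, 0, 0]], [0, [-3, 0, 5], [0, 0, 0]], [0, [0, 0, 5], [0, 0, 0]], [0, [0, 0, 2], [0, 0, 0]], [0, [0, 0, 0], [0, 0, 0]]]}}

```text
time: 41.12
tcp_pos: [0.4758, -0.3149, 0.1319]
tcp_rot: [-2.222, -2.207, 0.004]
contact_force: [-0.1, -0.5, -0.1]
grip_width: -0.001
```

```bash
python3 - <<'E'
from h import *
s=vision.get_image("scene"); t=vision.get_image("top")
cv2.imwrite("pics/f7.png",np.hstack([cv2.resize(s[130:260,380:540],(480,390),interpolation=cv2.INTER_CUBIC),cv2.resize(t[170:290,60:158+60],(316,390)[:2],interpolation=cv2.INTER_CUBIC)])[:,:,::-1])
print(vision.landmark_of("scene","plate_under")[:1],vision.landmark_of("top","plate_under")[:1])
go([.483,-.3215,.075],1.507-np.pi/2)
E
```

```text
[{'location': [0.5048, 0.2985, 0.1637], 'p': 0.77}] [{'location': [0.5041, 0.2985, 0.1653], 'p': 0.72}]
shift [-0.58  0.58  6.01] turn [-0.004  -0.0015  0.0578] | tcp [ 0.4774 -0.3158  0.1352] F [-0.1 -0.3 -0.1] q6 -0.66 g -0.002 t 41.33
```

View pics/f7.png

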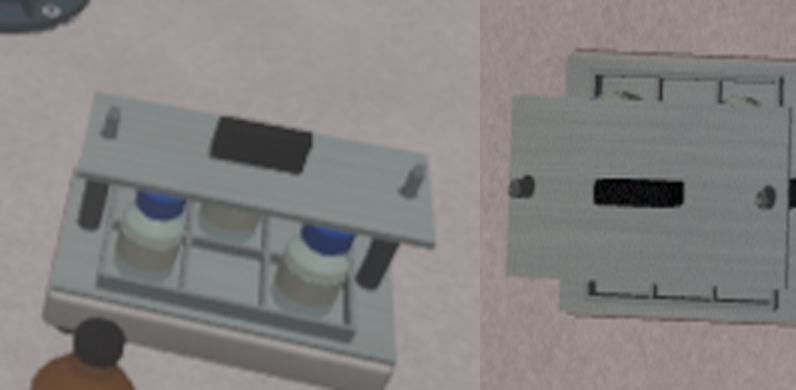

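The plate sits home with both pins through it: the network gives an underside z of 0.164–0.165, against 0.166 expected. Last step is the fast key.

>>> {"api": "play_rows", "payload": {"motion": [[0, [-0.55, 0.55, 2], [-0.004, 0, 0]], [0, [0, 0, 2.5], [0, 0, 0]], [0, [0, 0, 0.5], [0, 0, 0]], [0, [0, 0, 0], [0, 0, 0]]]}}

```text
time: 41.82
tcp_pos: [0.4848, -0.3226, 0.0843]
tcp_rot: [2.225, 2.213, 0.003]
contact_force: [0.1, 0.3, -0.5]
grip_width: -0.001
```

```bash
python3 -c "
from h import *
go([.483,-.3215,.0525],1.507-np.pi/2)"
```

```text
shift [ 0.11 -0.2   3.18] turn [0.0042 0.001  0.0584] | tcp [ 0.4848 -0.3226  0.0843] F [ 0.1  0.3 -0.5] q6 -0.66 g -0.001 t 41.83
```

>>> {"api": "play_rows", "payload": {"motion": [[0, [0.1, -0.2, 1.2], [0, 0, 0]], [0, [0, 0, 0.9], [0, 0, 0]], [0, [0, 0, 0.6], [0, 0, 0]], [0, [0, 0, 0.4], [0, 0, 0]], [0, [0, 0, 0.3], [0, 0, 0]], [0, [0, 0, 0.2], [0, 0, 0]]]}}

```text
time: 42.58
tcp_pos: [0.4837, -0.3222, 0.0526]
tcp_rot: [2.223, 2.212, 0.003]
contact_force: [-11.4, 7.4, 30.1]
grip_width: -0.003
```

>>> {"api": "play_rows", "payload": {"motion": [[0, [0, 0, -3], [0, 0, 0]], [0, [0, 0, -5], [0, 0, 0]], [0, [0, 0, -6], [0, 0, 0]], [0, [0, -3, -4], [0, 0, 0]], [0, [6, -4, 0], [0, 0, 0]], [0, [6, -2, 0], [0, 0, 0]], [0, [4, 0, 0], [0, 0, 0]], [0, [0, 0, 0], [0, 0, 0]]]}}

```text
time: 43.58
tcp_pos: [0.3958, -0.1655, 0.238]
tcp_rot: [2.22, 2.207, 0.005]
contact_force: [1.3, -0.7, 0.4]
grip_width: -0.001
```

```bash
python3 - <<'E'
from h import *
s=vision.get_image("scene"); t=vision.get_image("top")
cv2.imwrite("pics/f8.png",np.hstack([cv2.resize(s[130:260,190:540],(790,293),interpolation=cv2.INTER_CUBIC)])[:,:,::-1])
a=cv2.resize(s[145:205,195:285],(540,360),interpolation=cv2.INTER_CUBIC); cv2.imwrite("pics/f9.png",a[:,:,::-1])
for l in ["k_stop_top","k_slow_top","k_fast_top","amber","tip_box","beaker"]: print(l,vision.landmark_of("scene",l)[:1])
print(read_state()["contact_force"])
E
```

```text
k_stop_top [{'location': [0.4793, -0.4264, 0.0629], 'p': 0.58}]
k_slow_top [{'location': [0.484, -0.3787, 0.061], 'p': 0.58}]
k_fast_top [{'location': [0.4878, -0.3204, 0.0531], 'p': 0.6}]
amber [{'location': [0.7678, 0.1891, 0.0014], 'p': 0.69}]
tip_box [{'location': [0.8166, 0.0168, 0.0012], 'p': 0.82}]
beaker [{'location': [0.6902, -0.3624, 0.0012], 'p': 0.58}]
[0.01388707 0.22183103 0.24762723]
```

View pics/f9.png

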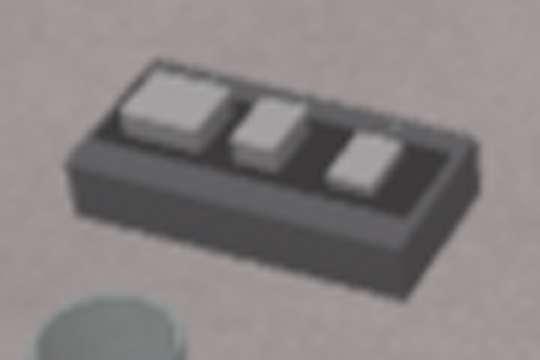

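View pics/f8.png

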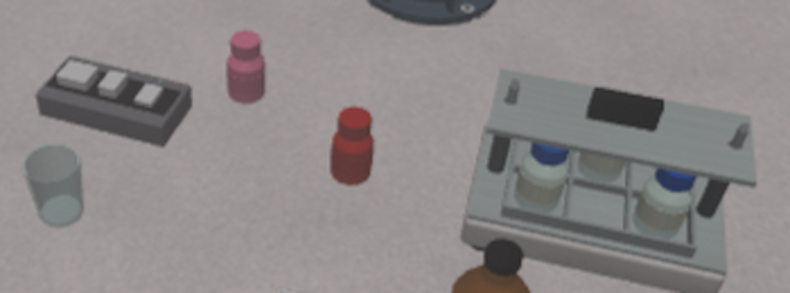

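The fast key is down, stop and slow are up, the plate is seated and the bystanders haven't moved. I'm handing in the job.

```bash
python3 -c "
from bench import workorder
print(workorder.finish_job())"
```

```text
the job is handed in; nothing more can be done
None
```

The job is done and handed in at about 44 s of robot time. No check failed.

1. **Stop key:** I pressed it fully down; the picture afterwards showed it latched and the fast key popped up.
2. **Bottles:** All three blue-capped bottles stand upright, each in its own compartment, within about 2 mm of the compartment centres. I left the red and pink look-alikes alone.
3. **Hold-down plate:** I lowered it level over both pins until it touched the shoulders, then let go. The networks put its underside at 0.164–0.165 m; 0.166 m is expected, which is within their error.
4. **Fast key:** I pressed it last. The final picture shows it latched at about 53 mm high, with the stop and slow keys up.

The highest force I read was about 33 N at the wrist, while pressing the fast key. In the last check the amber bottle, white box and beaker were within about 5 mm of where they started. That is about the networks' error, and I never touched them. Before the plate went on, the two cameras differed by a few millimetres on the pins' x position. The insertion forces stayed low, so this did no harm.

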